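# Put delivered shafts away in the covered shaft box

### The arm

A 6-joint arm with a two-finger parallel gripper is mounted at the origin on the work surface. World frame = base frame: x ahead of the robot, y to its left, z up, the work surface at z = 0. Lengths are in mm, angles in rad, forces in N, time in s.
With the tool pointing down it reaches from about 300 to 775 mm from the base axis. Payload 14.6 kg.
Tool frame: the origin (TCP) lies on the centre line of the jaws, within the pads' length; the fingertips stand 19 mm ahead of it and the grasp point (between the pads) is the TCP (bot.tip_reach is the distance from the TCP to the fingertips, in mm); z points along the fingers, y is the line along which they close (so a half turn about z gives the same grasp; the last joint's range is limited). The gripper opens to 85 mm and grips with 20 to 120 N. Pads are 22 mm wide; open, the fingers measure 114 mm over their backs; the gripper's body (76 mm by 85 mm) begins 54 mm behind the grasp point. The pads swing forward as they close: fully open they stand 13 mm farther back than shut.
Start: joints at [1.262, 0.3, 1.521, -0, 1.321, -0.067], TCP at [131.696, 533.99, 250.281] pointing down, gripper open.
Joint ranges: [-3.03, 3.03], [-0.79, 2.21], [0.23, 2.52], [-1.04, 4.18], [0, 3.07], [-2.55, 2.55]. Speed limits (rad/s): [2.22, 2.22, 2.57, 3.14, 3.14, 3.14].

### API

Orientations are given as a unit quaternion [w, x, y, z].
In Python, from rig import bot gives the robot as it stands. Calls block until the motion is done:
- bot.move_to(position, orientation): joint-space move of the TCP to a pose.
- bot.servo_line(position, attitude=None, speed=150, until_force=None): straight line of the TCP; attitude=None keeps the orientation; speed is the mean speed in mm/s. With until_force (N) it stops when the force on the tool has changed by that much, and returns True; else False.
- bot.move_joints(angles): joint-space move.
- bot.move_gripper(opening, grip_force=None): finger opening in mm; grip_force is the grip in N (None keeps the last); returns when the fingers have stopped.
- bot.dwell(seconds).
- bot.ik(position, orientation): joint angles nearest the present ones, or None.
- bot.read_state(): the state.
- bot.read_camera(name): name is "scene" or "top" or "wrist"; returns a dict with "image" (384x512x3 uint8, blue, green, red), "depth" (384x512 float32, mm along the optical axis (not along the pixel's ray), 0 where there is no reading), "fovy" (degrees; the focal length in pixels is half the picture's height over the tangent of half this angle, whatever the lens; pixels are square), "cx", "cy" (the principal point, pixels), "k1" (the pictures are not rectified: a ray, as slopes to the right and down, at radius r is drawn at 1 + k1 r^2 times it, then the intrinsics apply), "eye" and "attitude" of the camera in the world; the wrist camera has in their place "mount" (4x4, takes a point from camera to tool coordinates, whose origin is the TCP and whose axes are the flange's). Camera axes: x right, y down, z forward; pixel columns grow to the right and rows downward; lengths in mm; the calibration is good to about 2 mm. A picture is of the moment at which its call begins: read the wrist's pose just before it.
A pose or a line that the arm cannot do raises bot.MotionError and nothing moves.
- bot.finish_job(): hands the job in; it is judged then, once.
The state is a dict: "clock": time; "joint_positions": joint angles; "qvel": joint speeds; "effort": joint torques, N m; "ee_pos": TCP position; "tool_rot": TCP orientation; "ft_force": force on the tool from outside, world axes, zero at the start; "moment": the same for the moment, N m; "grip_width": finger opening in mm; "grip_force": force on a finger pad.
Only numpy, scipy, OpenCV 4.12 (cv2) and the standard library are available. Lean on these libraries where they do the work, as an engineer would, in place of code of your own. Each camera call takes 0.05 s, during which the arm holds its last target. There are 200 camera calls.

### The job

Put the delivery away: slide the clear cover of the shaft box fully open, drop every steel shaft from the cardboard sheet end-down into a cell of its own so that it stands right down on the bottom, and only when all are in slide the cover fully shut again. Leave the bin, the pulley and the tin where they stand.

Things in the scene. Friction and masses are not known exactly. Their poses are not given: they have to be found in the camera images.
- locker: Fixed plywood shaft box, 122 mm wide (y), 184 mm deep (x), 140 mm tall. Its front 84 mm holds six open-topped cells; its rear (x = +42 to +142 mm) is closed and flat on top, and the cover parks there. An aluminium rail along each side (y = +-65 mm) stands up to z = 149 mm. Origin: middle of the six cells, at counter height; z up; +x is the way the cover opens.
- cells (a point): Middle of the mouths of the six cells, 140 mm above the counter, axes as the box's. Two cells along x by three along y, each 30 x 30 mm inside, their centres at x = -19 or +19 mm and y = -38, 0 or +38 mm from here; walls and floor 8 mm thick, so each cell is 132 mm deep.
- cover (a joint): Flat clear-plastic cover, 90 x 120 x 6 mm, sliding on top of the box along the box's +x: 0 m = fully shut over the cells, 0.095 m = fully open (all six cells free). It moves with about 2 N and stays where it is left. Its upper face is at z = 147 mm.
- cover_handle (a point): Centre of the cover's handle, 162 mm above the counter: an upright aluminium bar 12 mm thick (box x), 70 mm long (box y), 30 mm tall (z = 147 to 177 mm). It lies 30 mm to +x of the cover's middle, with room on both faces for a finger from above.
- sheet: Flat cardboard sheet, 230 (x) x 330 (y) x 3 mm, fixed on the counter; the shafts start lying on it. Origin: centre of its underside, z up.
- shaft1: Plain steel shaft, 120 mm long: an 18 mm square middle, 90 mm long, with a round 14 mm journal 15 mm long at each end; about 0.15 kg; both ends alike. Origin: its centre; its length runs along its own y axis. Starts lying flat on the sheet. May be absent.
- shaft2: Plain steel shaft, 120 mm long: an 18 mm square middle, 90 mm long, with a round 14 mm journal 15 mm long at each end; about 0.15 kg; both ends alike. Origin: its centre; its length runs along its own y axis. Starts lying flat on the sheet. May be absent.
- shaft3: Plain steel shaft, 120 mm long: an 18 mm square middle, 90 mm long, with a round 14 mm journal 15 mm long at each end; about 0.15 kg; both ends alike. Origin: its centre; its length runs along its own y axis. Starts lying flat on the sheet. May be absent.
- shaft4: Plain steel shaft, 120 mm long: an 18 mm square middle, 90 mm long, with a round 14 mm journal 15 mm long at each end; about 0.15 kg; both ends alike. Origin: its centre; its length runs along its own y axis. Starts lying flat on the sheet. May be absent.
- shaft5: Plain steel shaft, 120 mm long: an 18 mm square middle, 90 mm long, with a round 14 mm journal 15 mm long at each end; about 0.15 kg; both ends alike. Origin: its centre; its length runs along its own y axis. Starts lying flat on the sheet. May be absent.
- shaft6: Plain steel shaft, 120 mm long: an 18 mm square middle, 90 mm long, with a round 14 mm journal 15 mm long at each end; about 0.15 kg; both ends alike. Origin: its centre; its length runs along its own y axis. Starts lying flat on the sheet. May be absent.
- bin: Open cardboard picking bin, 150 x 110 x 110 mm, a bystander. Origin: centre of its underside.
- pulley: Dark steel belt pulley, 84 mm across and 40 mm high, lying flat, a bystander. Origin: centre of its underside.
- tin: Upright tin, 70 mm across and 85 mm high, a bystander. Origin: centre of its underside.

How it is judged (in metres and radians):
On the way, in this order (a step that is already met when the one before it is completed fails the run):
1. the cover is slid fully open (value of joint cover above 0.085 m), for 0.2 s.
2. every shaft stands in a cell, with the cover still open (x of shaft1 in the frame of locker between -0.042 and 0.042 m and y of shaft1 in the frame of locker between -0.061 and 0.061 m and z of each of shaft1, shaft2, shaft3, shaft4, shaft5, shaft6 in the frame of locker below 0.08 m and angle between the y axis of each of shaft1, shaft2, shaft3, shaft4, shaft5, shaft6 and the z axis of locker, either way round below 0.25 rad and x of shaft2 in the frame of locker between -0.042 and 0.042 m and y of shaft2 in the frame of locker between -0.061 and 0.061 m and x of shaft3 in the frame of locker between -0.042 and 0.042 m and y of shaft3 in the frame of locker between -0.061 and 0.061 m and x of shaft4 in the frame of locker between -0.042 and 0.042 m and y of shaft4 in the frame of locker between -0.061 and 0.061 m and x of shaft5 in the frame of locker between -0.042 and 0.042 m and y of shaft5 in the frame of locker between -0.061 and 0.061 m and x of shaft6 in the frame of locker between -0.042 and 0.042 m and y of shaft6 in the frame of locker between -0.061 and 0.061 m and value of joint cover above 0.07 m), for 0.2 s.
3. the cover is slid fully shut over the shafts (x of shaft1 in the frame of locker between -0.042 and 0.042 m and y of shaft1 in the frame of locker between -0.061 and 0.061 m and z of each of shaft1, shaft2, shaft3, shaft4, shaft5, shaft6 in the frame of locker below 0.08 m and angle between the y axis of each of shaft1, shaft2, shaft3, shaft4, shaft5, shaft6 and the z axis of locker, either way round below 0.25 rad and x of shaft2 in the frame of locker between -0.042 and 0.042 m and y of shaft2 in the frame of locker between -0.061 and 0.061 m and x of shaft3 in the frame of locker between -0.042 and 0.042 m and y of shaft3 in the frame of locker between -0.061 and 0.061 m and x of shaft4 in the frame of locker between -0.042 and 0.042 m and y of shaft4 in the frame of locker between -0.061 and 0.061 m and x of shaft5 in the frame of locker between -0.042 and 0.042 m and y of shaft5 in the frame of locker between -0.061 and 0.061 m and x of shaft6 in the frame of locker between -0.042 and 0.042 m and y of shaft6 in the frame of locker between -0.061 and 0.061 m and value of joint cover below 0.006 m), for 0.2 s.
At the end, for the whole second after the job is handed in: Every shaft that is present stands end-down on the floor of a cell (its centre no higher than 80 mm above the counter, within 0.25 rad of upright, within the six-cell part of the box), at rest, and the cover is shut to within 6 mm (all of step 3 and linear speed of each of shaft1, shaft2, shaft3, shaft4, shaft5, shaft6 below 0.03 m/s); the robot touches nothing.
It fails at once if a bystander (bin, pulley or tin) is pushed more than 30 mm away (distance of any of bin, pulley, tin from where it was at the start of the episode above 0.03 m).
It fails at once if a bystander is tipped over (angle between any of bin, pulley, tin's own z axis and vertical above 0.5 rad).
Of shaft1, shaft2, shaft3, shaft4, shaft5, shaft6 only 4 to 6 are there at a start; the rules pass over those that are not, and their reading is None.
At some moment in a run one of shaft1, shaft2, shaft3, shaft4, shaft5, shaft6 may be knocked a few centimetres aside while the robot is not near it.
Once in a run the grip may slacken for a moment while it holds something.
It also fails if it takes over 210 s, if anything falls off the work surface, if the arm or the gripper's body presses on something with over 40 N, if the wrist force passes 120 N, or if a joint passes its speed limit or range.

## Working session

There is one attempt and no reset: what is moved stays moved. The work goes in short steps, each a Python script; the robot and the scene stay as the last script left them, time stands still between calls to the robot, and variables do not carry over. Pictures are saved under pics/ and viewed, at most 14 in all, crops included, and the job is handed in when it is done.

```bash
ls; mkdir -p pics
cat > h.py <<'E'
import numpy as np, cv2
from rig import bot
from scipy.spatial.transform import Rotation as R
def q2R(q): return R.from_quat([q[1],q[2],q[3],q[0]]).as_matrix()
def R2q(M):
    x,y,z,w=R.from_matrix(M).as_quat(); return [w,x,y,z]
def cam(name):
    s=bot.read_state(); c=bot.read_camera(name)
    if name=='wrist':
        T=np.eye(4); T[:3,:3]=q2R(s['tool_rot']); T[:3,3]=s['ee_pos']; T=T@np.array(c['mount'])
    else:
        T=np.eye(4); T[:3,:3]=q2R(c['attitude']); T[:3,3]=c['eye']
    h,w=c['image'].shape[:2]; f=h/2/np.tan(np.radians(c['fovy'])/2)
    c['T']=T; c['K']=np.array([[f,0,c['cx']],[0,f,c['cy']],[0,0,1.]]); c['D']=np.zeros(5)
    return c
def rays(c,uv):
    "pixels -> slopes, undistorted: drawn = s*(1+k1 r^2)"
    uv=np.atleast_2d(np.asarray(uv,float)); K=c['K']
    d=(uv-[K[0,2],K[1,2]])/K[0,0]; s=d.copy()
    for _ in range(15): s=d/(1+c['k1']*(s**2).sum(-1,keepdims=True))
    return s
def atz(c,uv,z):
    s=rays(c,uv); d=np.c_[s,np.ones(len(s))]@c['T'][:3,:3].T; o=c['T'][:3,3]
    return o+d*((z-o[2])/d[:,2])[:,None]
def cloud(c):
    h,w=c['depth'].shape; v,u=np.mgrid[:h,:w]
    s=rays(c,np.c_[u.ravel(),v.ravel()]); z=c['depth'].ravel()
    P=np.c_[s*z[:,None],z]@c['T'][:3,:3].T+c['T'][:3,3]; P[z<=0]=np.nan
    return P.reshape(h,w,3)
def proj(c,P):
    p=(np.atleast_2d(P)-c['T'][:3,3])@c['T'][:3,:3]; s=p[:,:2]/p[:,2:]
    s=s*(1+c['k1']*(s**2).sum(-1,keepdims=True)); return s*c['K'][0,0]+[c['cx'],c['cy']]
E
python3 - <<'E'
from h import *
import pickle
for n in ('top','scene','wrist'):
    c=cam(n); cv2.imwrite(f'pics/{n}0.png',c['image']); pickle.dump(c,open(n+'0.pkl','wb'))
    print(n,c['fovy'],c['k1'],c['T'].round(2).tolist(),(c['depth']>0).mean())
print({k:np.round(v,3) for k,v in bot.read_state().items()},bot.tip_reach)
E
```

```text
pics
top 46.766997171551516 -0.06210987099714619 [[0.02, -0.99, 0.17, 460.79], [-1.0, -0.01, 0.04, -2.18], [-0.04, -0.17, -0.99, 1014.08], [0.0, 0.0, 0.0, 1.0]] 0.9960428873697916
scene 43.270500213554584 -0.043142491241039256 [[-0.47, 0.67, -0.56, 1338.75], [0.88, 0.36, -0.31, 413.67], [-0.0, -0.64, -0.77, 1091.63], [0.0, 0.0, 0.0, 1.0]] 0.9960072835286459
wrist 65.6053006088652 -0.002043010033511804 [[0.24, 0.92, 0.32, 48.67], [0.97, -0.23, -0.08, 554.46], [-0.0, 0.33, -0.94, 373.93], [0.0, 0.0, 0.0, 1.0]] 0.9961598714192709
{'clock': np.float64(0.15), 'joint_positions': array([ 1.262,  0.3  ,  1.521,  0.   ,  1.321, -0.067]), 'qvel': array([ 0.   , -0.   , -0.   ,  0.002, -0.001, -0.002]), 'effort': array([ 1.0000e-03, -5.4367e+01, -3.6189e+01, -0.0000e+00,  3.0000e-03,
       -0.0000e+00]), 'ee_pos': array([131.683, 533.848, 249.868]), 'tool_rot': array([-0.   ,  0.121,  0.993, -0.   ]), 'ft_force': array([0.282, 0.089, 0.066]), 'moment': array([-0.02 ,  0.003,  0.039]), 'grip_force': np.float64(0.0), 'grip_width': np.float64(85.574)} 19.0
```

View pics/top0.png

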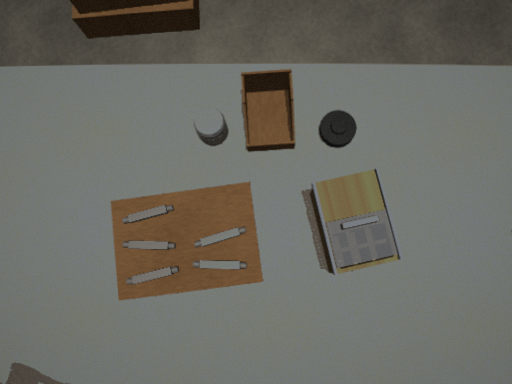

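View pics/scene0.png

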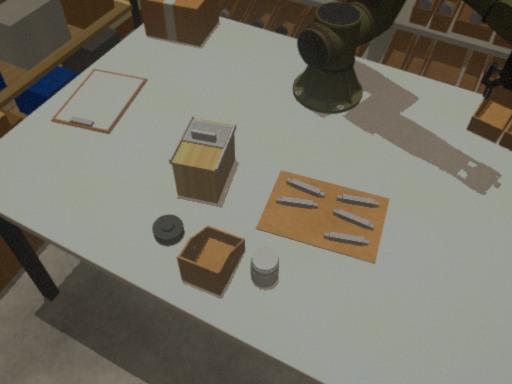

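The top view shows five shafts on the sheet at about (148,214), (149,245), (153,275), (220,237) and (219,265). The shut box is at (355,220) with its handle at (360,222), and the tin, bin and pulley are at (210,124), (269,112) and (338,128). The scene view also shows five shafts. Next I measure them from both depth views.

```bash
cat >> h.py <<'E'
def shafts(c,zt=21,lo=12,hi=35,box=None):
    "list of (centre xyz, yaw, length, width) from points above the sheet"
    P=cloud(c); z=P[...,2]; m=((z>lo)&(z<hi)&(P[...,0]>200)&(P[...,0]<620)&(P[...,1]>-60)&(P[...,1]<450)).astype(np.uint8)
    if box is not None: m&=box(P)
    n,L,st,_=cv2.connectedComponentsWithStats(m); out=[]
    for i in range(1,n):
        if st[i,4]<60: continue
        Q=P[L==i]; (cx,cy),(a,b),ang=cv2.minAreaRect(Q[:,:2].astype(np.float32))
        if a<b: a,b,ang=b,a,ang+90
        out.append((np.median(Q[:,0]).round(1),np.median(Q[:,1]).round(1),round(cx,1),round(cy,1),np.percentile(Q[:,2],80).round(1),round(((ang+90)%180)-90,1),round(a,1),round(b,1),st[i,4]))
    return out
E
python3 - <<'E'
from h import *
import pickle
for n in ('top','scene'):
    c=pickle.load(open(n+'0.pkl','rb'))
    print(n); [print(s) for s in shafts(c)]
    P=cloud(c); print('counter',np.nanmedian(P[200:230,270:290,2] if n=='top' else P[300:310,150:170,2]))
    for lo,hi,t in ((134,158,'boxtop'),(165,190,'handle')):
        m=(P[...,2]>lo)&(P[...,2]<hi)&(P[...,0]>300)&(P[...,0]<750)&(P[...,1]<-100)&(P[...,1]>-400)
        Q=P[m]; r=cv2.minAreaRect(Q[:,:2].astype(np.float32)); print(t,len(Q),np.round(r[0],1),np.round(r[1],1),round(r[2],1),'z',np.percentile(Q[:,2],[10,50,90]).round(1))
    m=(P[...,2]>30)&(P[...,2]<130)&(P[...,0]>600)&(P[...,0]<900)&(abs(P[...,1])<350)
    k,L,st,_=cv2.connectedComponentsWithStats(m.astype(np.uint8))
    for i in range(1,k):
        if st[i,4]>100: Q=P[L==i]; print('byst',np.nanmin(Q,0).round(),np.nanmax(Q,0).round())
E
```

```text
top
(np.float64(572.3), np.float64(287.1), 572.1, 288.4, np.float64(21.9), -74.1, 121.6, 19.1, np.int32(409))
(np.float64(522.7), np.float64(118.4), 522.6, 118.5, np.float64(21.9), -71.9, 119.5, 18.2, np.int32(412))
(np.float64(500.6), np.float64(280.1), 500.7, 282.5, np.float64(21.9), -90.0, 120.6, 17.9, np.int32(396))
(np.float64(460.5), np.float64(118.7), 460.9, 118.3, np.float64(22.1), -89.0, 119.0, 17.7, np.int32(413))
(np.float64(433.4), np.float64(268.2), 433.2, 269.3, np.float64(22.0), -74.5, 117.9, 18.3, np.int32(411))
counter 0.15629908919476065
boxtop 5950 [ 550.1 -163.1] [185.1 138. ] 13.4 z [138.9 145.3 149.3]
handle 253 [ 544.3 -163.4] [12.1 70.2] 13.4 z [174.6 177.4 179.3]
byst [724. -46.  30.] [881.  73. 113.]
byst [736. 108.  30.] [803. 176.  90.]
byst [ 735. -185.   30.] [ 814. -105.   45.]
scene
(np.float64(464.5), np.float64(125.1), 461.7, 122.1, np.float64(21.4), 88.4, 118.9, 23.9, np.int32(231))
(np.float64(436.4), np.float64(274.3), 434.7, 273.9, np.float64(21.7), -76.2, 120.4, 24.4, np.int32(254))
(np.float64(524.7), np.float64(124.8), 523.9, 122.2, np.float64(22.0), -74.2, 118.5, 24.7, np.int32(249))
(np.float64(504.9), np.float64(286.7), 503.1, 285.8, np.float64(21.3), 87.9, 119.5, 25.0, np.int32(271))
(np.float64(575.3), np.float64(291.6), 573.1, 291.1, np.float64(21.8), -74.2, 118.9, 23.1, np.int32(287))
counter -748.1853778330885
boxtop 2041 [ 551.8 -161.3] [189.7 138.2] 13.1 z [137.8 142.7 149.2]
handle 145 [ 546.1 -161.4] [18.8 69.3] 14.0 z [167.9 175.3 178.7]
byst [ 600. -201.   30.] [657. -79. 130.]
byst [ 738. -184.   30.] [ 821. -103.   45.]
byst [724. -45.  30.] [885.  77. 116.]
byst [740. 115.  30.] [810. 183.  91.]
```

```bash
cat >> h.py <<'E'
def tool(zdir,ydir):
    z=np.array(zdir,float); z/=np.linalg.norm(z); y=np.array(ydir,float); y-=z*(y@z); y/=np.linalg.norm(y)
    return R2q(np.c_[np.cross(y,z),y,z])
YB=np.radians(13.4); BX=np.array([np.cos(YB),np.sin(YB),0]); BY=np.array([-np.sin(YB),np.cos(YB),0]); BO=np.array([502.,-174.,0])
def box(x,y,z): return BO+x*BX+y*BY+[0,0,z]
def tobox(p): d=np.asarray(p)-BO; return np.array([d@BX,d@BY,d[2]]).round(1)
def best(pos,zd,yd):
    "orientation (of the two half turns) needing least joint travel; None if out of reach"
    o=[]; q0=np.array(bot.read_state()['joint_positions'])
    for s in (1,-1):
        q=tool(zd,s*np.asarray(yd)); j=bot.ik(list(pos),q)
        if j is not None: o.append((np.abs(np.array(j)-q0).max(),q,j))
    return min(o,key=lambda a:a[0]) if o else None
E
cat > open.py <<'E'
from h import *
H=np.array([544.8,-163,0])
b=best(H+[0,0,174],[0,0,-1],BX); b2=best(H+95*BX+[0,0,174],[0,0,-1],BX)
print(b[0],np.round(b[2],2),np.round(b2[2],2))
q=b[1]
bot.move_to(list(H+[0,0,300]),q); bot.move_gripper(40,40)
c=cam('wrist'); P=cloud(c); m=(P[...,2]>166)&(P[...,2]<185); r=cv2.minAreaRect(P[m][:,:2].astype(np.float32)); print('wrist handle',m.sum(),r,np.median(P[m][:,2]))
H=np.array([*r[0],0]) if m.sum()>100 and np.hypot(*(r[0]-H[:2]))<8 else H
bot.move_to(list(H+[0,0,230]),q)
print(bot.servo_line(list(H+[0,0,176]),q,60,8))
s=bot.servo_line(list(H+125*BX+[0,0,176]),q,45,12)
e=bot.read_state(); print('stop',s,tobox(e['ee_pos']),np.round(e['ft_force'],1),e['clock'])
e=np.array(e['ee_pos']); bot.servo_line(list(e-6*BX),q,50); bot.servo_line(list(e-6*BX+[0,0,124]),q,150)
E
python3 open.py
```

```text
1.6174648160979004 [-0.36  0.41  1.55 -0.    1.18 -0.59] [-0.27  0.59  1.28 -0.    1.27 -0.51]
wrist handle 1060 ((544.2005615234375, -162.8738555908203), (11.67774772644043, 69.7608413696289), 13.064769744873047) 177.96511765792934
False
stop True [139.    1.  175.5] [-9.1 -1.6  6.1] 6.9083
```

```bash
cat > look.py <<'E'
from h import *
q=best(box(-60,0,330),[0,0,-1],BX)
bot.move_to(list(box(-60,0,330)),q[1])
c=cam('wrist'); cv2.imwrite('pics/w1.png',c['image']); P=cloud(c)
print('cam',c['T'][:3,3].round())
m=(P[...,2]>135)&(P[...,2]<153); r=cv2.minAreaRect(P[m][:,:2].astype(np.float32)); print('boxtop',np.round(r[0],1),np.round(r[1],1),r[2])
m=(P[...,2]>166)&(P[...,2]<190); r=cv2.minAreaRect(P[m][:,:2].astype(np.float32)); print('handle',m.sum(),tobox([*r[0],0]),np.round(r[1],1),r[2])
# cell mouths: deep pixels inside the box outline
m=((P[...,2]<110)&(P[...,2]>-5)).astype(np.uint8)
B=np.stack([(P[...,:2]-BO[:2])@BX[:2],(P[...,:2]-BO[:2])@BY[:2]],-1)
k,L,st,ce=cv2.connectedComponentsWithStats(m)
for i in range(1,k):
    if 200<st[i,4]<9000: print(ce[i].round(),st[i], 'at z140',tobox(atz(c,[ce[i]],140)[0]))
E
python3 look.py
```

```text
cam [ 424. -105.  454.]
boxtop [ 549.5 -162.4] [183.4 137. ] 13.367844581604004
handle 1319 [122.8   0.9   0. ] [13.  69.8] 13.278366088867188
[289. 136.] [277 125  25  25 587] at z140 [-22.1  41.9 140. ]
[322. 137.] [309 125  27  25 582] at z140 [ 12.4  41.7 140. ]
[287. 169.] [276 158  24  23 535] at z140 [-22.2   7.  140. ]
[319. 169.] [307 158  26  23 536] at z140 [ 12.5   7.  140. ]
[286. 200.] [275 190  24  21 455] at z140 [-21.9 -28.3 140. ]
[317. 200.] [306 190  24  21 457] at z140 [ 12.4 -28.2 140. ]
[149. 370.] [129 350  32  34 614] at z140 [-204.9 -282.5  140. ]
[355. 370.] [345 350  31  34 601] at z140 [  84.2 -282.5  140. ]
```

View pics/w1.png

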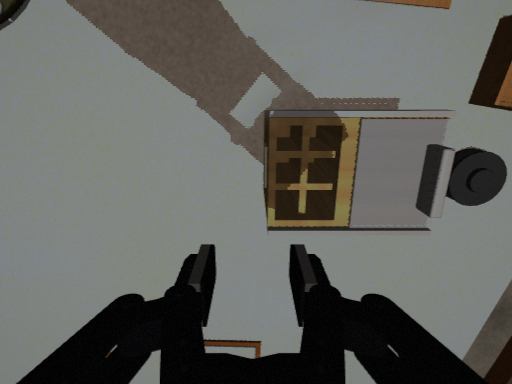

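The wrist view shows the cells as a dark grid around (287–322, 136–200). The cover is parked fully back with its handle at (435,180), so it is open. Now I check reach for the tilted-pick and upright-place plan.

```bash
sed -i 's/BO=np.array(\[502.,-174.,0\])/BO=np.array([501.3,-174.3,0])/' h.py
cat >> h.py <<'E'
Z=np.array([0,0,1.]); A=14.; OFF=28.
def grasp(C,u,d,s,t):
    "TCP pose holding point C of a shaft whose upper end lies along u, tool leaning t"
    z=-np.sin(t)*u+np.cos(t)*d
    return C-A*z, tool(z,s*np.cross(u,d))
E
python3 - <<'E'
from h import *
S=[(573,288.5,-74.1),(523,119.5,-72.5),(501.5,283,-91),(461.2,119.3,-90),(434,270.5,-75)]
for t in np.radians([20,30,40]):
    print('t',np.degrees(t))
    for n,h in (('+x',BX),('+y',BY),('-y',-BY)):
        for s in (1,-1):
            r=''
            for x in (-19,19):
                for y in (-38,0,38):
                    r+=' '+'/'.join('1' if bot.ik(*map(list,grasp(box(x,y,z),Z,h,s,t))) is not None else '0' for z in (165,260))
            print(n,s,r)
    for S_ in S:
        a=np.radians(S_[2]); u0=np.array([np.cos(a),np.sin(a),0]); r=''
        for e in (1,-1):
            for s in (1,-1):
                u=e*u0; C=np.array([S_[0],S_[1],12])+OFF*u
                js=[bot.ik(*map(list,grasp(C+[0,0,dz],u,-Z,s,t))) for dz in (0,100)]
                r+=f' e{e} s{s} {[None if j is None else np.round(j[3:],1).tolist() for j in js]}'
        print(S_[:2],r)
E
```

```text
t 20.0
+x 1  1/0 1/0 1/0 1/0 1/0 1/0
+x -1  1/1 1/1 1/1 1/1 1/1 1/1
+y 1  1/1 1/1 1/1 1/1 1/1 1/1
+y -1  1/1 1/1 1/1 1/1 1/1 1/1
-y 1  0/0 0/0 0/0 0/0 0/0 0/0
-y -1  0/0 0/0 0/0 0/0 0/0 0/0
(573, 288.5)  e1 s1 [[0.4, 1.0, -0.3], [0.4, 1.2, -0.2]] e1 s-1 [None, None] e-1 s1 [None, None] e-1 s-1 [[-0.4, 1.1, 0.5], [-0.3, 1.3, 0.4]]
(523, 119.5)  e1 s1 [[0.4, 1.0, -0.6], [0.4, 1.2, -0.5]] e1 s-1 [None, None] e-1 s1 [None, None] e-1 s-1 [[-0.5, 0.9, 0.4], [-0.4, 1.1, 0.3]]
(501.5, 283)  e1 s1 [[0.5, 0.8, -0.1], [0.4, 1.0, 0.0]] e1 s-1 [None, None] e-1 s1 [[-0.3, 1.2, -2.4], [-0.3, 1.4, -2.4]] e-1 s-1 [[-0.3, 1.2, 0.8], [-0.3, 1.4, 0.7]]
(461.2, 119.3)  e1 s1 [[0.5, 0.8, -0.4], [0.4, 1.0, -0.3]] e1 s-1 [None, None] e-1 s1 [[-0.4, 1.0, -2.5], None] e-1 s-1 [[-0.4, 1.0, 0.6], [-0.4, 1.2, 0.6]]
(434, 270.5)  e1 s1 [[0.5, 0.8, -0.3], [0.4, 1.0, -0.2]] e1 s-1 [None, None] e-1 s1 [[-0.4, 1.0, -2.5], None] e-1 s-1 [[-0.4, 1.0, 0.6], [-0.3, 1.2, 0.6]]
t 29.999999999999996
+x 1  1/0 1/0 1/0 1/0 1/0 1/0
+x -1  1/1 1/1 1/1 1/1 1/1 1/1
+y 1  1/1 1/1 1/1 1/1 1/1 1/1
+y -1  1/1 1/1 1/1 1/1 1/1 1/1
-y 1
[... 1240 characters left out ...]
1 s1 [[0.7, 1.2, -0.8], [0.6, 1.4, -0.7]] e1 s-1 [[0.7, 1.2, 2.3], [0.6, 1.4, 2.4]] e-1 s1 [[-0.8, 1.1, -2.4], None] e-1 s-1 [[-0.8, 1.1, 0.7], [-0.7, 1.2, 0.6]]
(501.5, 283)  e1 s1 [[1.0, 0.9, -0.6], [0.9, 1.0, -0.4]] e1 s-1 [None, None] e-1 s1 [[-0.5, 1.5, -2.3], [-0.5, 1.6, -2.3]] e-1 s-1 [[-0.5, 1.5, 0.9], [-0.5, 1.6, 0.8]]
(461.2, 119.3)  e1 s1 [[0.8, 1.0, -0.8], [0.8, 1.2, -0.6]] e1 s-1 [[0.8, 1.0, 2.3], [0.8, 1.2, 2.5]] e-1 s1 [[-0.6, 1.2, -2.3], [-0.6, 1.4, -2.4]] e-1 s-1 [[-0.6, 1.2, 0.9], [-0.6, 1.4, 0.8]]
(434, 270.5)  e1 s1 [[0.9, 1.0, -0.7], [0.8, 1.1, -0.6]] e1 s-1 [[0.9, 1.0, 2.4], None] e-1 s1 [[-0.6, 1.3, -2.3], [-0.6, 1.4, -2.4]] e-1 s-1 [[-0.6, 1.3, 0.9], [-0.6, 1.4, 0.8]]
```

```bash
sed -i 's/A=14.;/A=16.;/' h.py
cat > cyc.py <<'E'
import sys
from h import *
T=np.radians(30); SG=-1
def free():
    "shafts lying on the sheet, from the top camera"
    return [s for s in shafts(cam('top')) if 100<s[6]<140 and s[7]<30]
def pick(sh):
    a=np.radians(sh[5]); u=np.array([np.cos(a),np.sin(a),0]); u*=np.sign(u[1])
    C=np.array([sh[2],sh[3],12.])+[1,1.5,0]+OFF*u     # top/scene mean
    g=lambda dz:grasp(C+[0,0,dz],u,-Z,SG,T)
    p,q=g(130); bot.move_to(list(p),q); bot.move_gripper(46,90)
    bot.servo_line(list(g(30)[0]),q,150)
    hit=bot.servo_line(list(g(0)[0]),q,50,10)
    bot.move_gripper(0,90); e=bot.read_state()
    print('pick',hit,np.round(e['ee_pos']-g(0)[0],1),'w',round(e['grip_width'],1),'F',round(e['grip_force']),np.round(e['ft_force'],1))
    bot.servo_line(list(g(150)[0]),q,150); w=bot.read_state()['grip_width']; print('lifted w',round(w,1))
    return w>14
def hold(x,y,z): return grasp(box(x,y,z),Z,BX,SG,T)
def check(x,y,z):
    "lower part of the held shaft in box axes, from the scene view"
    c=cam('scene'); P=cloud(c).reshape(-1,3); P=P[~np.isnan(P[:,0])]
    B=np.c_[(P-BO)@BX-x,(P-BO)@BY-y,P[:,2]-z]; r=np.hypot(B[:,0],B[:,1])<30
    out=[]
    for lo,hi in ((-84,-65),(-65,-45),(-45,-25)):
        Q=B[r&(B[:,2]>lo)&(B[:,2]<hi)]; out.append((len(Q),*np.median(Q[:,:2],0).round(1)) if len(Q) else (0,))
    print('hold',out,'low end',B[r&(B[:,2]<0)&(B[:,2]>-130)][:,2].min() if len(B[r&(B[:,2]<0)&(B[:,2]>-130)]) else None); return out
def carry(x,y):
    p,q=hold(x,y,285); bot.move_to(list(p),q)
    w=bot.read_state()['grip_width']; o=check(x,y,285); print('w',round(w,1))
    return w>14 and o[0][0]>4 and np.hypot(*o[0][1:])<16
def drop(x,y):
    q=hold(x,y,0)[1]
    bot.servo_line(list(hold(x,y,220)[0]),q,150)
    hit=bot.servo_line(list(hold(x,y,165)[0]),q,60,6); e=bot.read_state(); print('in',hit,tobox(e['ee_pos']),round(e['grip_width'],1))
    if hit: return False
    bot.move_gripper(40); bot.dwell(.3)
    bot.servo_line(list(hold(x,y,260)[0]),q,200); return True
if __name__=='__main__':
    f=free(); print(f); i=int(sys.argv[1]); x,y=float(sys.argv[2]),float(sys.argv[3])
    if pick(f[i]) and carry(x,y): print('dropped',drop(x,y))
    print('left',[(s[2],s[3]) for s in free()],bot.read_state()['clock'])
    if len(sys.argv)>4: cv2.imwrite('pics/%s.png'%sys.argv[4],cam('scene')['image'][60:300,100:450].repeat(2,0).repeat(2,1))
E
python3 - <<'E'
from cyc import *
f=free(); print(len(f),f[0])
if pick(f[0]): print(carry(19,-38))
cv2.imwrite('pics/s1.png',cam('scene')['image'][60:300,100:450].repeat(2,0).repeat(2,1)); print(bot.read_state()['clock'])
E
```

```text
5 (np.float64(572.2), np.float64(286.9), 572.7, 288.1, np.float64(21.9), -74.0, 122.5, 19.1, np.int32(407))
pick False [0.2 0.3 0.6] w 15.4 F 89 [-1.4  0.7  4.7]
lifted w 15.8
hold [(29, np.float64(7.5), np.float64(4.0)), (53, np.float64(8.5), np.float64(4.1)), (49, np.float64(8.5), np.float64(5.9))] low end -89.38330413812878
w 15.7
True
16.4583
```

View pics/s1.png

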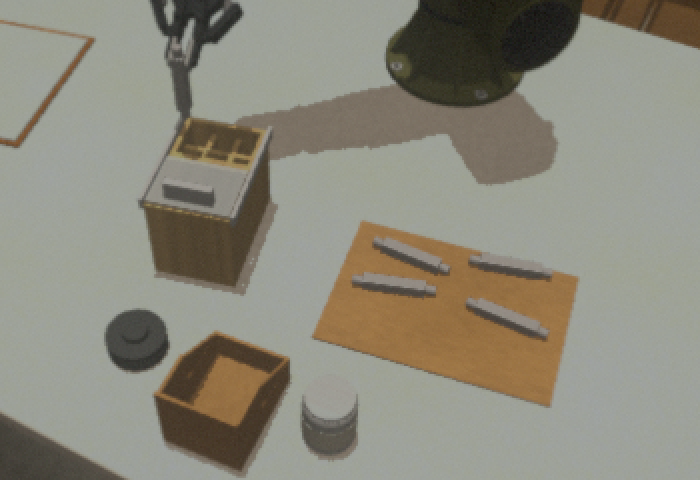

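The held shaft hangs plumb at about (180,90) above the far-right cell, with its low end where I expected it. I drop it and carry on.

Run:
```python
from cyc import *
print(drop(19,-38))
c=cam('scene'); cv2.imwrite('pics/s2.png',cv2.resize(c['image'][110:210,160:250],None,fx=6,fy=6,interpolation=cv2.INTER_NEAREST)[:600]); print(len(free()),bot.read_state()['clock'])
```

```text
in False [  5.2 -38.1 173.4] 15.4
True
4 19.4917
```

View pics/s2.png

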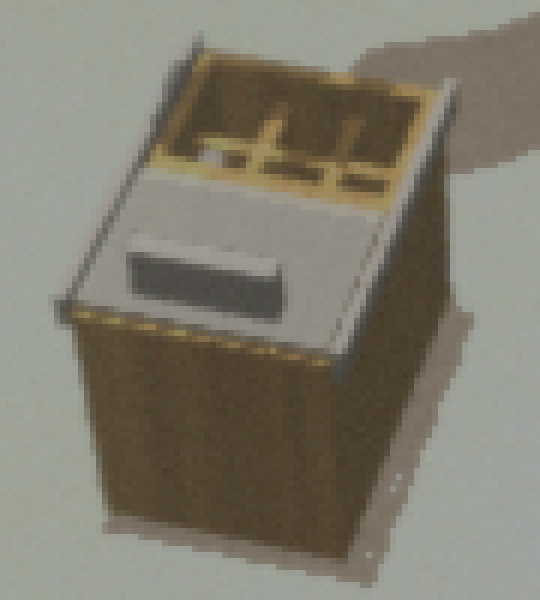

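The shaft's end shows at (212,158) inside its cell, below the rim. I do the rest the same way, stopping at any anomaly.

Run:
```python
from cyc import *
cells=[(19,38),(19,0),(-19,38),(-19,-38)]
for x,y in cells:
    f=free(); n=len(f); print('--',n,(x,y),f[0][2:8])
    if not (pick(f[0]) and carry(x,y) and drop(x,y)): print('STOP'); break
    if len(free())!=n-1: print('count?'); break
print([s[2:8] for s in free()],bot.read_state()['clock'],bot.read_state()['grip_width'])
cv2.imwrite('pics/s3.png',cv2.resize(cam('scene')['image'],None,fx=1.5,fy=1.5))
```

```text
-- 4 (19, 38) (522.5, 118.5, np.float64(21.9), -71.9, 119.4, 18.3)
pick False [0.2 0.2 0.6] w 15.9 F 89 [-2.1  0.9  5. ]
lifted w 15.5
hold [(29, np.float64(7.1), np.float64(4.0)), (48, np.float64(8.7), np.float64(5.0)), (51, np.float64(8.9), np.float64(4.2))] low end -88.47672277792162
w 15.5
in False [  5.3  37.9 173.4] 15.4
-- 3 (19, 0) (500.6, 281.8, np.float64(22.1), -89.9, 122.0, 17.9)
pick False [0.2 0.3 0.6] w 15.4 F 89 [-0.6  2.5  4.6]
lifted w 15.4
hold [(31, np.float64(8.1), np.float64(3.2)), (46, np.float64(9.3), np.float64(5.6)), (51, np.float64(8.5), np.float64(4.3))] low end -90.74607252039027
w 15.4
in False [ 5.300e+00 -1.000e-01  1.734e+02] 15.6
-- 2 (-19, 38) (460.8, 118.4, np.float64(22.0), -89.0, 118.9, 17.7)
pick False [0.2 0.2 0.6] w 15.5 F 89 [-0.8  0.4  5.9]
lifted w 15.1
hold [(27, np.float64(8.1), np.float64(5.8)), (49, np.float64(9.0), np.float64(4.7)), (50, np.float64(8.2), np.float64(4.4))] low end -85.76201521928988
w 15.8
in False [-32.8  37.9 173.4] 15.7
-- 1 (-19, -38) (410.3, 253.0, np.float64(22.1), -74.9, 118.2, 17.8)
pick False [0.2 0.3 0.6] w 15.6 F 89 [-2.2  1.9  5.4]
lifted w 15.8
hold [(28, np.float64(6.6), np.float64(3.6)), (48, np.float64(8.9), np.float64(3.9)), (50, np.float64(9.1), np.float64(3.9))] low end -89.12241884966977
w 15.7
in False [-32.8 -38.1 173.4] 15.8
[] 58.8667 40.16307980104476
```

View pics/s3.png

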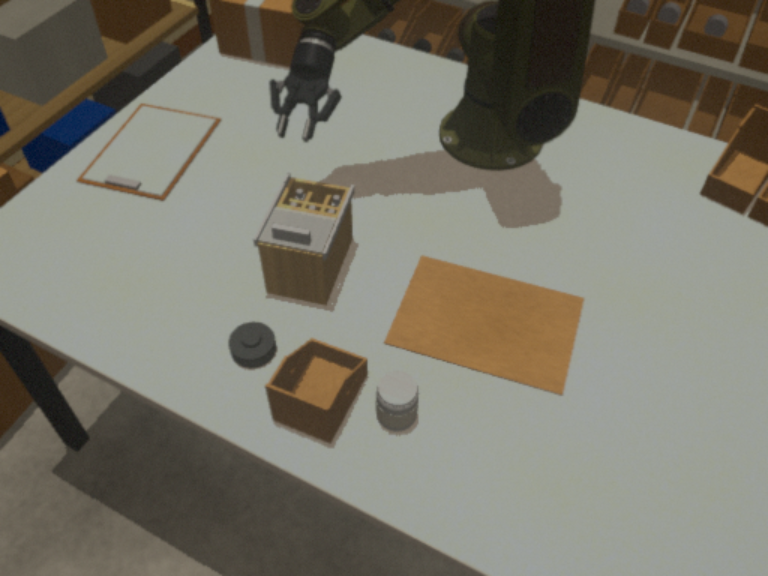

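The sheet is empty and five shaft ends show in the cells around (300–335,190–210). I check their heights with the wrist camera before shutting the cover.

Run:
```python
from h import *
q=best(box(-20,0,340),[0,0,-1],BX)
bot.move_to(list(box(-20,0,340)),q[1])
for n in ('wrist','top'):
    c=cam(n); P=cloud(c)
    if n=='wrist':
        uv=proj(c,box(0,0,140))[0].astype(int); print(uv); y0,x0=max(uv[1]-60,0),max(uv[0]-60,0)
        cv2.imwrite('pics/w2.png',cv2.resize(c['image'][y0:y0+120,x0:x0+150],None,fx=5,fy=5)[:600])
    B=np.stack([(P-BO)@BX,(P-BO)@BY,P[...,2]],-1)
    for x in (-19,19):
        for y in (-38,0,38):
            m=(abs(B[...,0]-x)<13)&(abs(B[...,1]-y)<13)&(B[...,2]>90); Q=B[m]
            print(n,x,y,len(Q),'z p10/50/90',np.percentile(Q[:,2],[10,50,90]).round(1) if len(Q) else None, np.median(Q,0).round(1) if len(Q) else None)
    m=(B[...,2]>166)&(B[...,2]<190)&(abs(B[...,1])<60)&(B[...,0]<160)&(B[...,0]>90); r=cv2.minAreaRect(B[m][:,:2].astype(np.float32)); print('handle',r)
```

```text
[271 173]
wrist -19 -38 267 z p10/50/90 [106.  114.9 128.7] [-21.4 -33.1 114.9]
wrist -19 0 2415 z p10/50/90 [394.8 399.7 403.4] [-19.9  11.1 399.7]
wrist -19 38 271 z p10/50/90 [111.5 114.9 129.3] [-22.5  40.4 114.9]
wrist 19 -38 247 z p10/50/90 [108.7 118.7 128.9] [ 15.3 -32.1 118.7]
wrist 19 0 6973 z p10/50/90 [364.8 379.5 397.4] [ 23.4   7.9 379.5]
wrist 19 38 289 z p10/50/90 [103.8 114.7 128.9] [ 14.5  41.4 114.7]
handle ((124.43888092041016, 1.1173782348632812), (12.639976501464844, 69.8799819946289), 0.6961156725883484)
top -19 -38 527 z p10/50/90 [126.2 593.4 599.3] [-21.  -34.1 593.4]
top -19 0 774 z p10/50/90 [598.8 600.7 602. ] [-1.960e+01  3.000e-01  6.007e+02]
top -19 38 805 z p10/50/90 [128.4 594.3 605. ] [-19.3  36.2 594.3]
top 19 -38 94 z p10/50/90 [107.4 115.5 129.3] [ 16.1 -33.6 115.5]
top 19 0 570 z p10/50/90 [122.7 583.1 595.3] [ 16.2   5.8 583.1]
top 19 38 975 z p10/50/90 [542.6 596.6 604.5] [ 17.2  38.6 596.6]
handle ((125.56317138671875, 0.08743667602539062), (12.44389533996582, 70.29304504394531), 0.22790823876857758)
```

View pics/w2.png

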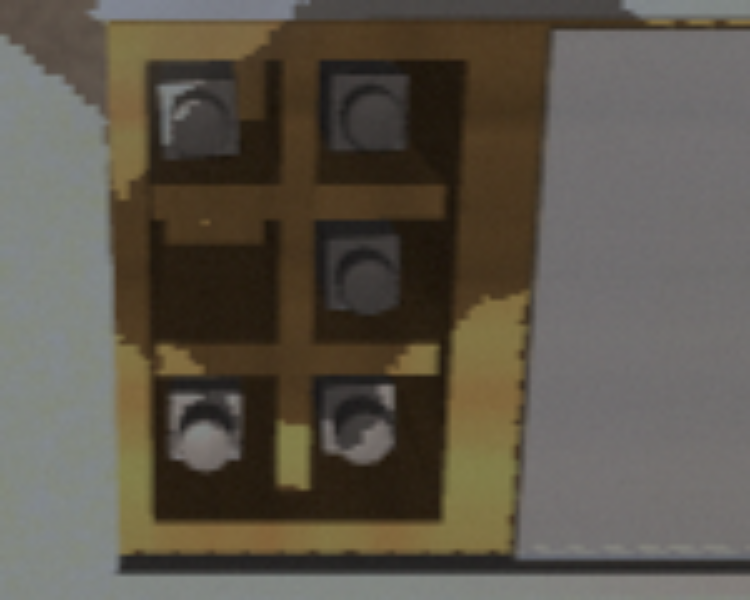

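All five stand in separate cells: the ends are at (205,115), (375,115), (365,275), (205,430) and (360,430) in the crop, tops at about 129 mm, which matches standing on the floor (8 + 120). Now I shut the cover.

Run:
```python
from h import *
H=lambda x,z:list(box(x,0.5,z))
q=best(H(125,230),[0,0,-1],BX)[1]
bot.move_gripper(40,40); bot.move_to(H(125,260),q)
print(bot.servo_line(H(125,176),q,80,8))
s=bot.servo_line(H(0,176),q,45,12)
e=bot.read_state(); print('stop',s,tobox(e['ee_pos']),np.round(e['ft_force'],1))
if s:
    x=tobox(e['ee_pos'])[0]; bot.servo_line(H(x+8,176),q,40); bot.servo_line(H(x+8,260),q,120)
    bot.move_to(H(-90,330),q)
    for n in ('wrist','top'):
        c=cam(n); B=(cloud(c)-BO); B=np.stack([B@BX,B@BY,B[...,2]],-1)
        m=(B[...,2]>166)&(B[...,2]<185)&(abs(B[...,1])<60)&(B[...,0]<160)&(B[...,0]>0); print(n,'handle',m.sum(),cv2.minAreaRect(B[m][:,:2].astype(np.float32)) if m.sum() else None)
        if n=='wrist': cv2.imwrite('pics/w3.png',c['image'])
print(bot.read_state()['clock'])
```

```text
False
stop True [ 16.5   0.4 176.1] [6.  1.2 0.3]
wrist handle 1149 ((29.653202056884766, 1.3550186157226562), (12.622762680053711, 69.36699676513672), 0.37824487686157227)
top handle 247 ((30.191261291503906, 0.06967926025390625), (71.01018524169922, 12.067856788635254), 89.86353302001953)
66.3333
```

View pics/w3.png

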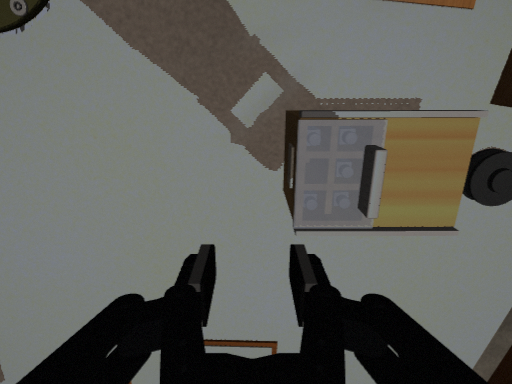

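The cover is shut over the cells, with its handle at (372,182). That puts the handle at box x ≈ 30 mm, 95 mm from its open position. Five shafts show beneath it and the gripper is clear, so I hand in the job.

```bash
python3 -c "
from rig import bot
bot.dwell(0.3); print(bot.finish_job())"
```

```text
the job is handed in; nothing more can be done
None
```

I opened the cover, stood all five shafts present upright on the floor of their own cells, slid the cover fully shut, left the bin, pulley and tin untouched, and handed the job in at about 67 s; no verdict came back.

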